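# Load the specimen tray and hold the index plunger out

## Robot

A 6-joint arm with a two-finger parallel gripper is mounted at the origin on the work surface. World frame = base frame: x ahead of the robot, y to its left, z up, the work surface at z = 0. Lengths are in mm, angles in rad, forces in N, time in s.
With the tool pointing down it reaches from about 350 to 875 mm from the base axis. Payload 4.2 kg.
Tool frame: the origin (TCP) lies at the very end of the fingers, on their centre line; the grasp point (between the pads) lies 19 mm behind it; z points along the fingers, y is the line along which they close (so a half turn about z gives the same grasp; the last joint's range is limited). The gripper opens to 85 mm and grips with 20 to 120 N. Pads are 22 mm wide; open, the fingers measure 114 mm over their backs; the gripper's body (76 mm by 85 mm) begins 54 mm behind the grasp point. The pads swing forward as they close: fully open they stand 13 mm farther back than shut.
Start: joints at [1.373, 0.385, 0.008, 0, -1.194, -0.259], TCP at [275.64, 560.911, 231.312] pointing down, gripper open.
Joint ranges: [-3.14, 3.14], [-1.21, 2.06], [-1.07, 1.41], [-3.16, 2.05], [-2.99, -0.16], [-3.1, 3.1]. Speed limits (rad/s): [2.79, 2.79, 3.14, 3.14, 3.14, 3.14].

## Interface

Orientations are given as a unit quaternion [x, y, z, w].
In Python, from bench import arm gives the robot as it stands. The module is installed in compiled form; this text tells all that it offers.
- The arm moves only by the tool drive_tool, never from a script. Its argument "targets" is a list of rows, each a list of 5 numbers: the closure, from -1 (fully open) to 1 (shut), then the shift along the tool's x, y, z in mm, then the turn about the tool's z in degrees. In form: [[grip, tx, ty, tz, roll], ...]. A call has 1 to 12 rows; each row is the pose to reach, as a shift and turn from the pose commanded when the call began, along the tool's axes at that moment; what a row does not reach only later rows make up. A row lasts 1/10 s, in which the tool goes at most 50 mm and 8.59 degrees, less where a joint would pass 70% of its speed; a pose out of reach is approached as far as the arm can. A call with a gripper value outside its range is refused whole. The fingers move at their own pace and stop on an object; the grip force is fixed at half the most. Time passes only in rows, so rows that repeat a pose let the fingers close. It gives the time, the measured TCP pose, the force, the opening and the grip force at its end, in the units of the state.
- arm.read_state(): the state, without advancing time (a new reading comes with each control period).
- arm.get_image(name): name is "scene" or "side" or "wrist"; returns the picture (384x512x3 uint8, blue, green, red); there is no depth.
- arm.camera_params(name): a dict with "fov_y" (degrees; the focal length in pixels is half the picture's height over the tangent of half this angle, whatever the lens; pixels are square), "cx", "cy" (the principal point, pixels), "rvec" (rotation vector, rad) and "tvec" (3), from world to camera coordinates, as OpenCV has them; the wrist camera has in their place "tool_from_camera" (4x4, takes a point from camera to tool coordinates, whose origin is the TCP and whose axes are the flange's). Camera axes: x right, y down, z forward; pixel columns grow to the right and rows downward; lengths in mm; the calibration is good to about 2 mm. A picture is of the moment at which its call begins: read the wrist's pose just before it. camera_params takes no time and is no camera call.
- arm.job_done(): hands the job in; it is judged then, once.
The state is a dict: "clock": time; "joints": joint angles; "joint_vel": joint speeds; "joint_efforts": joint torques, N m; "position": TCP position; "ee_rot": TCP orientation; "contact_force": force on the tool from outside, world axes, zero at the start; "wrist_torque": the same for the moment, N m; "gripper_width": finger opening in mm; "grasp_force": force on a finger pad.
Only numpy, scipy, OpenCV 4.12 (cv2) and the standard library are available. Lean on these libraries where they do the work, as an engineer would, in place of code of your own. Each camera call takes 0.05 s, during which the arm holds its last target. There are 200 camera calls.

## Task

Slide the loaded specimen tray, nose first and handle last, into the slotted bay until it is fully home against the back stop, with its jars standing upright in it. Then let go of the tray, pull the bay's sprung index plunger up by its knob as far as it goes, clear of its hole in the rail, and finish while still holding it up there, so that a colleague can shift the bay along the rail. Leave the other things on the table where they are.

Things in the scene. Friction and masses are not known exactly. Their poses are not given: they have to be found in the camera images.
- tray_center (a point): centre of the loaded white plastic tray, 11 mm above its underside. Tray 130 mm long (x) x 100 wide (y) x 22 high, open-topped, four pockets; a flange along each long side makes it 116 mm wide 18-22 mm above the table. +x points to its plain nose, which enters the bay first; the handle is at -x. Stands flat on the table, about 0.5 kg loaded; can be dragged over the table by its handle
- tray_handle (a point): grip centre of the tray's handle: an upright fin 14 mm thick (tray y), 52 mm long (tray x), reaching from 4 to 46 mm above the table. This point is 32 mm above the table and 92 mm behind the tray's centre (tray -x) on its centre line. Same axes as the tray
- bay: fixed aluminium bay on the table, no floor: two slotted rails and a back stop. Origin on the table, where the tray's centre lies when fully home (nose on the stop, face at x = 65 mm). +x: way the tray slides in; z up. Rails x = -50 to 65 mm, 124 mm apart inside, 34 mm high; their lips, 106 mm apart, cover the tray's flanges from 26 mm up. A carriage plate behind the stop bridges the index rail
- bay_mouth (a point): middle of the bay's mouth, on the table, 97 mm before the bay's origin (bay -x); same axes as the bay. Flared guides, 34 mm high, narrow the gap from about 152 mm here to 124 mm at the rails, 47 mm farther in
- rail_hole (a point): seat hole of the index pin in the steel index rail (40 mm wide, 12 mm high, 300 mm long along bay y), 115 mm beyond the bay's origin (bay +x), at the rail's top; straight below the knob
- index_knob (a point): black round knob of the sprung index plunger, upright on the carriage plate, 115 mm beyond the bay's origin (bay +x). Origin at its centre, 73 mm above the table when seated. 26 mm in diameter and high; rim 30 mm wide 8-11 mm above the centre. Below it a fixed collar, 20-25 mm in diameter, top 57 mm above the table, on the plate (top 38 mm). Pulls straight up
- plunger (a joint): travel of the plunger in m: 0 = pin seated in the rail hole, 0.016 = fully pulled up against its stop (pin leaves the hole at about 0.008). A spring pulls it back: about 4 N at the start, 9 N at full travel
- jar0_center (a point): centre of a closed glass specimen jar, 36 mm in diameter, 52 mm high, about 60 g, standing loose in one of the tray's pockets; z along the jar's axis
- jar1_center (a point): centre of a closed glass specimen jar, 36 mm in diameter, 52 mm high, about 60 g, standing loose in one of the tray's pockets; z along the jar's axis
- jar2_center (a point): centre of a closed glass specimen jar, 36 mm in diameter, 42 mm high, about 60 g, standing loose in one of the tray's pockets; z along the jar's axis
- empty_tray_center (a point): bystander, centre of the empty white tray, 100 x 210 x 28 mm
- beaker_center (a point): bystander, centre of the glass beaker, 60 mm in diameter, 75 mm high
- wash_bottle_center (a point): bystander, centre of the white plastic bottle, 56 mm in diameter, 150 mm high
- petri_center (a point): bystander, centre of the clear lidded dish, 92 mm in diameter, 16 mm high
- forceps_center (a point): bystander, centre of the steel forceps, about 130 mm long, 8 mm high, lying along their x
- shell_center (a point): bystander, centre of the conical brown shell, 66 mm in diameter, 43 mm high
- loupe_center (a point): bystander, centre of the hand lens lying flat, 68 mm in diameter, 10 mm high, handle 90 mm long to its -x; this point is in the middle of the lens
There are look-alikes about, which are no part of the job. What is shaped like the part that bears jar1_center but blue or yellow is not meant. Leave any yellow look-alike of the part that bears tray_center alone.

How it is judged:
By the outcome, as a careful person would: the job done as asked, in the order asked, and still so for the second after the job is handed in, while the arm keeps its last pose, push and grip.
It also fails if it takes over 54 s, if anything falls off the work surface, if the arm or the gripper's body presses on something with over 40 N, if the wrist force passes 120 N, or if a joint passes its speed limit or range.

## Working session

There is one attempt and no reset: what is moved stays moved. The work goes in short steps, Python scripts to look and compute and a tool call to move; the robot and the scene stay as the last step left them, time stands still between calls to the robot, and variables do not carry over. Pictures are saved under pics/ and viewed, at most 10 in all, crops included, and the job is handed in when it is done.

Besides the shell and the picture viewer there is one more tool, called after "Emit:" in YAML: its name, and indented under it one key for each argument. drive_tool: Moves the arm, as the interface text tells. Its arguments: {"type":"object","properties":{"targets":{"type":"array","items":{"type":"array","items":{"type":"number"}}}},"required":["targets"]}

```bash
mkdir -p pics; cat > h.py <<'E'
import numpy as np, cv2
from bench import arm
from scipy.spatial.transform import Rotation as R
def cam(n,st=None):
    p=arm.camera_params(n); f=192/np.tan(np.radians(p["fov_y"])/2)
    K=np.array([[f,0,p["cx"]],[0,f,p["cy"]],[0,0,1]])
    if n=="wrist":
        st=st or arm.read_state(); T=np.eye(4)
        T[:3,:3]=R.from_quat(st["ee_rot"]).as_matrix(); T[:3,3]=st["position"]
        M=T@np.array(p["tool_from_camera"]); return K,M[:3,:3],M[:3,3]
    r=cv2.Rodrigues(np.array(p["rvec"],float))[0]
    return K,r.T,-r.T@np.array(p["tvec"],float).ravel()
def ray(c,uv,z):
    K,Rm,o=c; uv=np.atleast_2d(uv).astype(float)
    d=(Rm@np.linalg.inv(K)@np.c_[uv,np.ones(len(uv))].T).T
    return o+d*((z-o[2])/d[:,2])[:,None]
def proj(c,P):
    K,Rm,o=c; q=(np.atleast_2d(P)-o)@Rm@K.T; return q[:,:2]/q[:,2:]
E
python3 - <<'E'
from h import *
for n in ["scene","side","wrist"]:
    print(n, arm.camera_params(n))
    cv2.imwrite(f"pics/{n}0.png",arm.get_image(n))
a=[cv2.imread(f"pics/{n}0.png") for n in ["scene","side"]]
s=arm.read_state(); print({k:np.round(v,3) for k,v in s.items()})
E
```

```text
scene {'fov_y': 49.77707268372686, 'cx': 257.8297820444535, 'cy': 193.85141635252052, 'rvec': array([ 1.29838401,  1.95247561, -1.10939273]), 'tvec': array([ 201.56002116, -213.40814642, 1610.58020689])}
side {'fov_y': 56.628712647936005, 'cx': 256.87485993253586, 'cy': 191.04763700293267, 'rvec': array([ 2.38248979, -0.62384647,  0.22587583]), 'tvec': array([-491.19262081,  266.67152756,  875.69513578])}
wrist {'fov_y': 63.87032010401131, 'cx': 258.7360126213566, 'cy': 189.04042494967445, 'tool_from_camera': array([[ 7.79807502e-04, -9.58668386e-01, -2.84524722e-01,
         7.19417598e+01],
       [ 9.99999539e-01,  5.88391623e-04,  7.58228298e-04,
        -1.85524680e-01],
       [-5.59477536e-04, -2.84525182e-01,  9.58668403e-01,
        -1.42607841e+02],
       [ 0.00000000e+00,  0.00000000e+00,  0.00000000e+00,
         1.00000000e+00]])}
{'clock': np.float64(0.15), 'joints': array([ 1.373,  0.385,  0.007, -0.   , -1.194, -0.259]), 'joint_vel': array([-0.   , -0.003,  0.003,  0.001,  0.001,  0.001]), 'joint_efforts': array([-0.0000e+00, -3.9268e+01,  1.8858e+01,  4.1890e+00, -3.0000e-03,
       -0.0000e+00]), 'position': array([275.463, 560.518, 230.48 ]), 'ee_rot': array([ 0.974, -0.226, -0.   ,  0.001]), 'contact_force': array([-0.154,  0.422,  0.172]), 'wrist_torque': array([-0.04 ,  0.013,  0.029]), 'grasp_force': np.float64(0.0), 'gripper_width': np.float64(85.412)}
```

View pics/scene0.png

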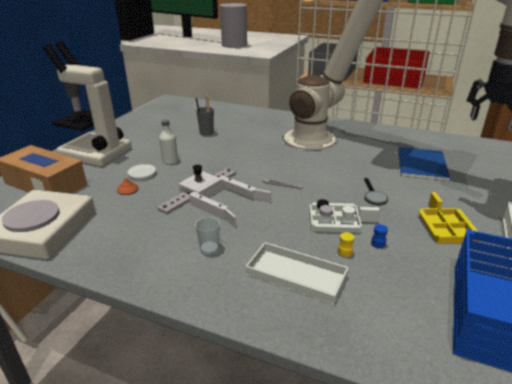

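View pics/side0.png

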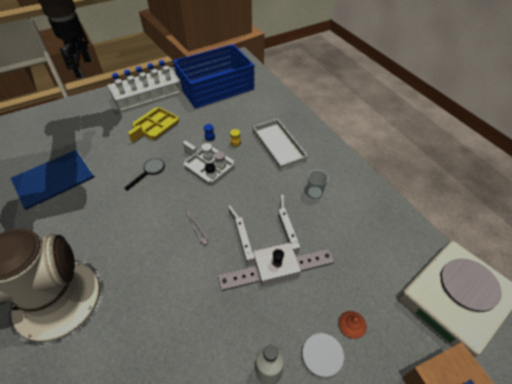

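The scene shows the white jar tray at scene (335,217), handle to the right at (368,214), and the bay at scene (205,190) with its black knob at (198,172). In the side view they are at (210,163) with the handle at (190,147), and (275,260) with the knob at (278,258). The yellow tray at scene (447,222) / side (155,124), the blue jar and the yellow jar are look-alikes. The white tray with a fin and jars is the one meant. I'll confirm it in an enlarged crop.

```bash
python3 - <<'E'
from h import *
i=cv2.imread("pics/side0.png"); s=cv2.imread("pics/scene0.png")
A=cv2.resize(i[130:300,170:340],(595,595)[::1],interpolation=cv2.INTER_CUBIC)
cv2.imwrite("pics/c1.png",A)
cs,cc=cam("side"),cam("scene")
print("side: tray",ray(cs,[210,163],22),"handle",ray(cs,[190,147],46),"knob",ray(cs,[278,256],86),"mouthL/R",ray(cs,[[231,207],[282,197]],34))
print("scene: handle",ray(cc,[370,208],46),"knob",ray(cc,[198,166],86), "tray",ray(cc,[335,219],11))
E
```

```text
side: tray [[515.32499495 220.88642042  22.        ]] handle [[481.24254985 295.99243548  46.        ]] knob [[ 507.93195489 -202.31874178   86.        ]] mouthL/R [[491.01623394  21.39868137  34.        ]
 [637.02526002 -18.76948774  34.        ]]
scene: handle [[482.7438853  309.75463952  46.        ]] knob [[ 510.42592611 -195.59253248   86.        ]] tray [[517.79360882 226.88515648  11.        ]]
```

View pics/c1.png

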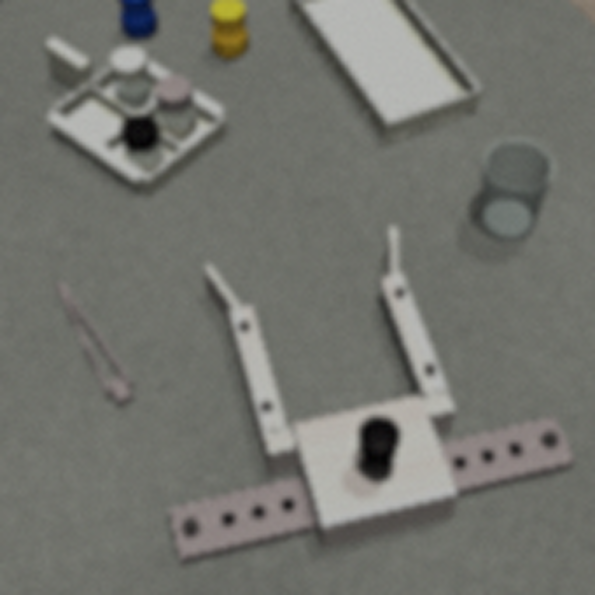

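The enlarged crop confirms it: the white tray has its fin at crop (68,58) = side (189,147) and three lidded jars, and the bay opens towards it. Blue and yellow items are left alone. Next I look closer with the wrist camera from above the handle.

Emit:
drive_tool:
  targets:
    - [-1,40,20,0,5]
    - [-1,80,40,0,10]
    - [-1,120,58,0,16]
    - [-1,160,76,0,22]
    - [-1,200,95,0,28]
    - [-1,240,114,0,34]
    - [-1,275,131,0,40]
    - [-1,300,143,0,40]
    - [-1,300,143,0,40]
    - [-1,300,143,0,40]

```text
clock: 1.15
position: [481.9, 299.7, 231.0]
ee_rot: [0.837, -0.547, -0.0, 0.0]
contact_force: [0.1, 0.6, -0.2]
gripper_width: 85.2
grasp_force: 0.0
```

```bash
python3 - <<'E'
from h import *
s=arm.read_state(); np.save("s1.npy",np.r_[s["position"],s["ee_rot"]])
im=arm.get_image("wrist"); cv2.imwrite("pics/w1.png",im)
print(s["clock"],s["position"],s["joints"],R.from_quat(s["ee_rot"]).as_matrix().round(3))
E
```

```text
1.15 [481.92735161 299.74548708 230.99466798] [ 8.41709174e-01  2.87760217e-01 -1.36254137e-01 -2.72766404e-04
 -1.14728995e+00 -4.27167498e-01] [[ 0.403 -0.915 -0.001]
 [-0.915 -0.403 -0.   ]
 [-0.     0.001 -1.   ]]
```

View pics/w1.png

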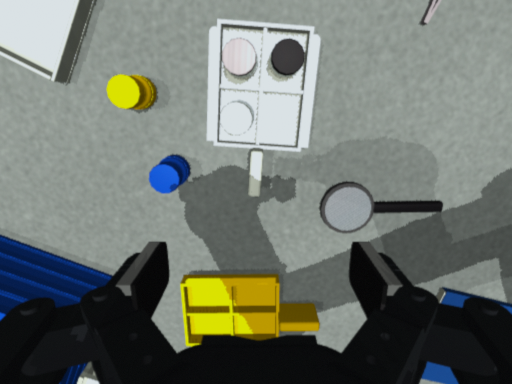

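The wrist view shows the white tray with rim corners about (218,20), (318,28), (307,150), (209,144), its fin at (256,172), and lids at pink (239,57), black (288,57) and white (237,118). Its nose is up. The yellow tray (232,310) and the lens (348,205) are neighbours to avoid.

```bash
python3 - <<'E'
from h import *
v=np.load("s1.npy"); st=dict(position=v[:3],ee_rot=v[3:]); c=cam("wrist",st)
im=cv2.imread("pics/w1.png"); hsv=cv2.cvtColor(im,cv2.COLOR_BGR2HSV)
m=((hsv[...,1]<35)&(hsv[...,2]>165)).astype(np.uint8)*255
m[:, :195]=0; m[:,335:]=0; m[205:]=0
t=m.copy(); t[150:]=0
pts=cv2.findNonZero(t); 
W=ray(c,pts[:,0,:],22.0)[:,:2].astype(np.float32)
r=cv2.minAreaRect(W); print("tray",r); print(cv2.boxPoints(r).round(1))
f=m.copy(); f[:156]=0
q=cv2.findNonZero(f)[:,0,:]; print("fin px",q.min(0),q.max(0))
F=ray(c,q,46.)[:,:2].astype(np.float32); rf=cv2.minAreaRect(F); print("fin",rf)
print("centre dir", np.degrees(np.arctan2(*(np.array(r[0])-np.array(rf[0]))[::-1])))
cs=cam("side"); print("check side",proj(cs,[*rf[0],46]))
print("px under tcp",proj(c,[v[0],v[1],0]),proj(c,[v[0],v[1],v[2]]))
E
```

```text
tray ((516.6021118164062, 220.3554229736328), (122.56257629394531, 143.0103759765625), 19.719051361083984)
[[434.8 267. ]
 [483.  132.4]
 [598.4 173.7]
 [550.2 308.3]]
fin px [235 156] [334 204]
fin ((448.6556091308594, 300.3709411621094), (115.08242797851562, 44.204349517822266), 16.126895904541016)
centre dir -49.663197523393244
check side [[180.06284883 149.6042715 ]]
px under tcp [[258.41564423 158.73334858]] [[258.00395516 244.82143342]]
```

```bash
python3 - <<'E'
from h import *
v=np.load("s1.npy"); st=dict(position=v[:3],ee_rot=v[3:]); c=cam("wrist",st)
im=cv2.imread("pics/w1.png"); g=im.min(2)
print("grey table",np.median(im[90:140,340:400],(0,1)),"tray",im[130,280],im[175,255], im[190,256])
for th in (185,205):
    m=(g>th).astype(np.uint8)*255; m[:, :200]=0; m[:,330:]=0; m[210:]=0
    t=m.copy(); t[153:]=0
    n,l,s,_=cv2.connectedComponentsWithStats(t); k=1+s[1:,4].argmax()
    W=ray(c,np.argwhere(l==k)[:,::-1],22.)[:,:2].astype(np.float32)
    r=cv2.minAreaRect(W); b=cv2.boxPoints(r); print(th,"tray",r,b.round(1).tolist())
    f=m.copy(); f[:154]=0; n,l,s,_=cv2.connectedComponentsWithStats(f); k=1+s[1:,4].argmax(); print(s[k])
    F=ray(c,np.argwhere(l==k)[:,::-1],46.)[:,:2].astype(np.float32); print("fin",cv2.minAreaRect(F))
E
```

```text
grey table [145. 152. 144.] tray [229 226 218] [229 226 218] [160 175 168]
185 tray ((512.3839111328125, 224.26239013671875), (115.86044311523438, 130.22731018066406), 19.693456649780273) [[435.8999938964844, 266.0], [479.79998779296875, 143.39999389648438], [588.9000244140625, 182.5], [545.0, 305.1000061035156]]
[250 154  12  27 268]
fin ((484.71026611328125, 301.0504455566406), (11.832448959350586, 29.0185546875), 19.24471664428711)
205 tray ((511.6080627441406, 223.6936798095703), (88.24020385742188, 118.6805419921875), 20.422176361083984) [[449.6000061035156, 263.8999938964844], [491.0, 152.6999969482422], [573.7000122070312, 183.5], [532.2000122070312, 294.70001220703125]]
[251 154  11  26 238]
fin ((484.3851318359375, 300.6277160644531), (10.811540603637695, 27.738866806030273), 23.38046646118164)
```

Emit:
drive_tool:
  targets:
    - [-0.3,-10,-4,40,4]
    - [-0.3,-10,-4,85,4]
    - [-0.3,-10,-4,130,4]
    - [-0.3,-10,-4,170,4]
    - [-0.3,-10,-4,195,4]
    - [-0.3,-10,-4,208,4]
    - [-0.3,-10,-4,216,4]
    - [-0.3,-10,-4,216,4]

```text
clock: 2.0
position: [481.3, 311.6, 15.2]
ee_rot: [0.819, -0.574, 0.0, 0.0]
contact_force: [-0.4, -0.5, 0.2]
gripper_width: 55.6
grasp_force: 0.0
```

```bash
python3 - <<'E'
from h import *
cv2.imwrite("pics/w2.png",arm.get_image("wrist"))
E
```

```text
(no output)
```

View pics/w2.png

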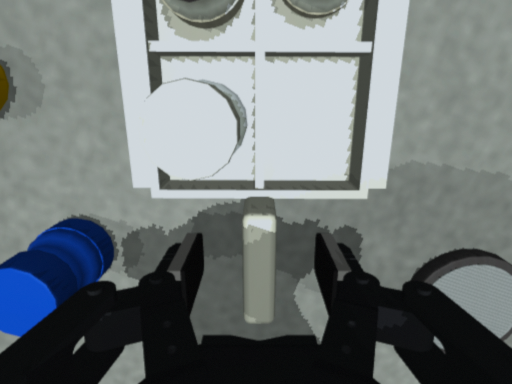

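The fin (259,260) is centred between the fingers (200..318), and the blue jar on the left and the lens on the right are clear. I grip, and check clearances for the drag.

Emit:
drive_tool:
  targets:
    - [1,0,0,0,0]
    - [1,0,0,0,0]
    - [1,0,0,0,0]
    - [1,0,0,0,0]
    - [1,0,0,0,0]
    - [1,0,0,0,0]

```text
clock: 2.65
position: [481.8, 311.4, 16.5]
ee_rot: [0.818, -0.575, 0.0, -0.001]
contact_force: [-1.2, 1.1, 6.1]
gripper_width: 13.3
grasp_force: 59.2
```

```bash
python3 - <<'E'
from h import *
s=arm.read_state(); print(s["position"],s["gripper_width"],s["grasp_force"],R.from_quat(s["ee_rot"]).as_matrix()[:,:2].round(3).tolist())
c=cam("side")
for n,p in dict(beaker=(314,195),blue=(210,138),yellow=(236,144),emptyA=(254,124),emptyB=(285,167),emptyC=(306,158),forA=(188,212),forB=(207,244),loupe=(153,167),ylTray=(155,126)).items(): print(n,ray(c,p,0).round(0)[0,:2])
# bay: lines at known heights. carriage plate & rail
i=cv2.imread("pics/side0.png"); 
P=lambda x,y,z:ray(c,(170+x/3.5,130+y/3.5),z).round(1)[0,:2]
# crop picks: inner lip-edge tops etc
print("railL near mouth",P(231,312,34),P(254,308,34),"railR",P(381,282,34),P(403,274,34))
print("railL stop end",P(268,456,34),P(292,450,34),"railR",P(430,415,34),P(453,410,34))
print("plate",P(294,422,38),P(433,398,38),P(456,494,38),P(320,527,38))
print("flares",P(208,266,34),P(393,228,34),"knob top",P(379,430,86))
E
```

```text
[481.80566826 311.42734585  16.5012038 ] 13.282099792448877 59.16420221328735 [[0.339, -0.941], [-0.941, -0.339], [-0.001, -0.001]]
beaker [742. -38.]
blue [573. 353.]
yellow [639. 281.]
emptyA [745. 343.]
emptyB [728. 105.]
emptyC [811. 106.]
forA [383.  91.]
forB [386. -36.]
loupe [353. 316.]
ylTray [426. 509.]
railL near mouth [484.1 -23.1] [501.8 -28.6] railR [603.3 -56.2] [623.1 -58. ]
railL stop end [ 449.1 -149.9] [ 466.7 -154.2] railR [ 570.5 -178.9] [ 587.8 -183.7]
plate [ 478.2 -136.5] [ 578.9 -169.6] [ 550.  -243.6] [ 453.5 -218.2]
flares [488.7  26.8] [641.4 -13.3] knob top [ 513.  -195.3]
```

Emit:
drive_tool:
  targets:
    - [1,2,-1,0,0.4]
    - [1,6,-3,0,1.2]
    - [1,12,-6,0,2.5]
    - [1,20,-10,0,4]
    - [1,28,-14,0,6]
    - [1,37,-18,0,8]
    - [1,46,-22,0,10]
    - [1,55,-27,0,12]
    - [1,64,-31,0,14]
    - [1,72,-35,0,15.5]
    - [1,78,-38,0,16.5]
    - [1,82,-40,0,17]

```text
clock: 3.85
position: [547.7, 248.7, 16.5]
ee_rot: [0.724, -0.69, -0.0, -0.002]
contact_force: [-3.5, 5.2, 6.3]
gripper_width: 13.3
grasp_force: 59.2
```

```bash
python3 - <<'E'
from h import *
s=arm.read_state(); M=R.from_quat(s["ee_rot"]).as_matrix(); print(M[:,:2].round(3).tolist(), s["contact_force"],s["wrist_torque"])
d=np.array([614,183])-s["position"][:2]; print(d@M[:2,0],d@M[:2,1],np.degrees(np.arctan2(M[1,0],M[0,0])))
E
```

```text
[[0.048, -0.999], [-0.999, -0.048], [-0.003, -0.002]] [-3.51460418  5.16301617  6.34900651] [ 1.33074875  1.23830112 -0.26744599]
68.80382678767921 -63.11281855040215 -87.26527746392757
```

Emit:
drive_tool:
  targets:
    - [1,2,-2,0,0.4]
    - [1,6,-5,0,1.2]
    - [1,12,-10,0,2.5]
    - [1,19,-17,0,4.5]
    - [1,27,-25,0,7]
    - [1,35,-32,0,9.5]
    - [1,43,-39,0,11.5]
    - [1,51,-46,0,13.5]
    - [1,58,-53,0,15.5]
    - [1,64,-58,0,17]
    - [1,67,-61,0,18]
    - [1,69,-63,0,18]

```text
clock: 5.05
position: [613.5, 182.6, 16.5]
ee_rot: [-0.607, 0.795, 0.0, 0.001]
contact_force: [-4.5, 4.7, 6.3]
gripper_width: 13.4
grasp_force: 59.4
```

```bash
python3 - <<'E'
from h import *
s=arm.read_state(); np.save("s3.npy",np.r_[s["position"],s["ee_rot"]]); w=arm.get_image("wrist"); i=arm.get_image("side")
cv2.imwrite("pics/w3.png",w); cv2.imwrite("pics/side3.png",i)
A=cv2.resize(i[120:300,180:340],None,fx=3.3,fy=3.3,interpolation=cv2.INTER_CUBIC)
B=cv2.resize(w,(270,202)); B=cv2.copyMakeBorder(B,0,A.shape[0]-202,0,0,cv2.BORDER_CONSTANT)
cv2.imwrite("pics/c3.png",np.hstack([A,B])); print(s["position"],A.shape)
M=R.from_quat(s["ee_rot"]).as_matrix();print(np.degrees(np.arctan2(M[1,0],M[0,0])))
E
```

```text
[613.52395346 182.57728838  16.52692145] (594, 528, 3)
-105.27469310383101
```

View pics/c3.png

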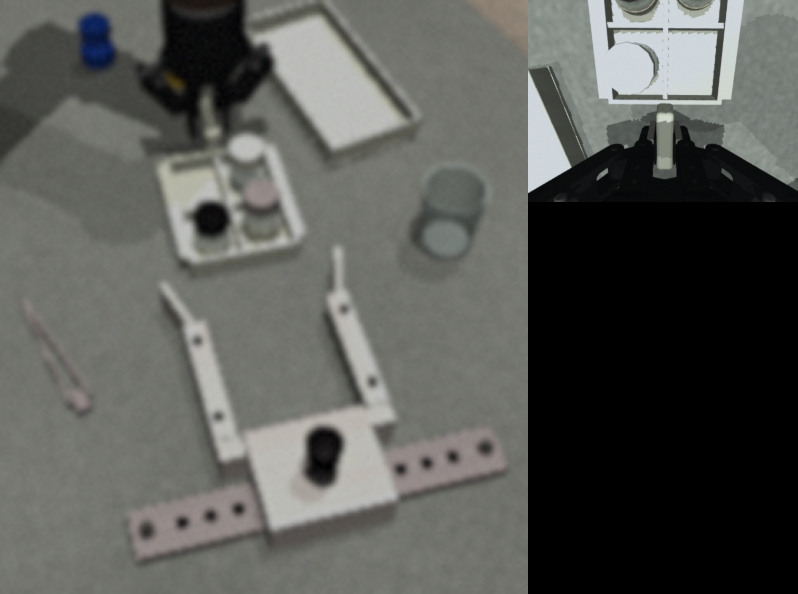

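The tray's nose (crop (185,263)–(303,237)) sits square in front of the flared mouth (crop (165,285), (338,250)), with all three jars upright. I compare both lateral positions in the same view.

```bash
python3 - <<'E'
from h import *
v=np.load("s3.npy"); c=cam("side"); i=cv2.imread("pics/side3.png")
P=lambda x,y,z:ray(c,(180+(x-1.15)/3.3,120+(y-1.15)/3.3),z)[0,:2]
L1,L2,R1,R2=P(197,340,34),P(218,415,34),P(343,309,34),P(372,381,34)
m1,m2=(L1+R1)/2,(L2+R2)/2
ang=lambda d:np.degrees(np.arctan2(d[1],d[0]))
print("L,R,mid,cross angles",ang(L2-L1),ang(R2-R1),ang(m2-m1),ang(R1-L1)-90,ang(R2-L2)-90, np.linalg.norm(R1-L1),np.linalg.norm(L2-L1),np.linalg.norm(R2-R1))
# index rail end holes, z=12
H1,H2=P(147,530,12),P(486,448,12); print("rail",ang(H2-H1)-90,np.linalg.norm(H2-H1),(H1+H2)/2)
K=P(325,436,86); print("knob",K,"m1",m1,"m2",m2,ang(K-m1))
# tray by mask
g=i.min(2); m=(g>np.percentile(g,93)).astype(np.uint8)
# hand-picked tray flange corners z=22
T=[P(*q,22) for q in [(185,263),(303,234),(263,136),(158,160)]]
print("tray",np.round(T,1).tolist(),"angs",ang(T[1]-T[0])-90,ang(T[0]-T[3]),ang(T[1]-T[2]))
# wrist: tray rear edge & sides
cw=cam("wrist",dict(position=v[:3],ee_rot=v[3:])); w=cv2.imread("pics/w3.png").min(2)
b=[]
for y in range(10,181,10):
    r=np.where(w[y,100:440]>190)[0]; 
    if len(r): b.append((y,r[0]+100,r[-1]+100))
print(b)
W=[ray(cw,[(x1,y),(x2,y)],22)[:,:2] for y,x1,x2 in b]; W=np.array(W)
a=np.arctan2(v[6],0)
for k in (0,1):
    l=cv2.fitLine(W[:,k].astype(np.float32),cv2.DIST_HUBER,0,.01,.01).ravel(); print("edge",k,l,ang(l[:2]))
E
```

```text
L,R,mid,cross angles -104.63434465212532 -103.8061017304206 -104.21913661668029 -104.81541483217327 -104.98536559814511 127.38384169840057 74.56726594404215 74.95958864947825
rail -104.54188901374518 276.26842754602507 [ 512.49736901 -195.64678941]
knob [ 514.26861351 -192.62085735] m1 [548.30125839 -54.47946904] m2 [ 529.93751039 -126.95050342] -103.83983917310569
tray [[519.3, 48.3], [628.2, 25.6], [658.1, 151.7], [554.3, 173.1]] angs -101.74647033607906 -105.66860482595621 -103.30449056261864
[(10, np.int64(115), np.int64(407)), (20, np.int64(116), np.int64(406)), (30, np.int64(117), np.int64(404)), (40, np.int64(118), np.int64(403)), (50, np.int64(120), np.int64(401)), (60, np.int64(121), np.int64(400)), (70, np.int64(122), np.int64(399)), (80, np.int64(123), np.int64(398)), (90, np.int64(124), np.int64(396)), (100, np.int64(125), np.int64(395)), (110, np.int64(126), np.int64(394)), (120, np.int64(128), np.int64(392)), (130, np.int64(129), np.int64(391)), (140, np.int64(130), np.int64(390)), (150, np.int64(131), np.int64(388)), (160, np.int64(132), np.int64(387)), (170, np.int64(133), np.int64(386)), (180, np.int64(135), np.int64(385))]
edge 0 [2.6777065e-01 9.6348268e-01 6.4876697e+02 9.7352058e+01] 74.468346
edge 1 [2.73856878e-01 9.61770475e-01 5.36282898e+02 1.23088646e+02] 74.106094
```

Tray and bay centre lines agree within about 1 mm. The bay heading is about −104.6° and the tray's −105.7°. I correct by a small turn and start in.

Emit:
drive_tool:
  targets:
    - [1,2,0.5,0,-0.3]
    - [1,6,1.5,0,-0.7]
    - [1,12,2.4,0,-1.1]
    - [1,19,2.3,0,-1.1]
    - [1,26,2.2,0,-1.1]
    - [1,33,2.1,0,-1.1]
    - [1,40,2,0,-1.1]
    - [1,47,2,0,-1.1]
    - [1,54,1.9,0,-1.1]
    - [1,61,1.8,0,-1.1]
    - [1,67,1.7,0,-1.1]
    - [1,70,1.7,0,-1.1]

```text
clock: 6.35
position: [594.9, 115.2, 16.5]
ee_rot: [-0.615, 0.788, -0.001, 0.002]
contact_force: [1.7, 5.7, 4.4]
gripper_width: 13.1
grasp_force: 59.0
```

```bash
python3 - <<'E'
from h import *
s=arm.read_state(); np.save("s4.npy",np.r_[s["position"],s["ee_rot"]]); i=arm.get_image("side"); cv2.imwrite("pics/side4.png",i); w=arm.get_image("wrist"); cv2.imwrite("pics/w4.png",w)
A=cv2.resize(i[150:280,210:320],None,fx=4,fy=4,interpolation=cv2.INTER_CUBIC)
B=cv2.resize(w,(347,260));B=cv2.copyMakeBorder(B,0,A.shape[0]-260,0,0,cv2.BORDER_CONSTANT)
cv2.imwrite("pics/c4.png",np.hstack([A,B])); print(s["contact_force"],s["wrist_torque"])
E
```

```text
[1.67898842 5.70987538 4.43082907] [ 1.48993636 -0.05050291 -0.0106111 ]
```

View pics/c4.png

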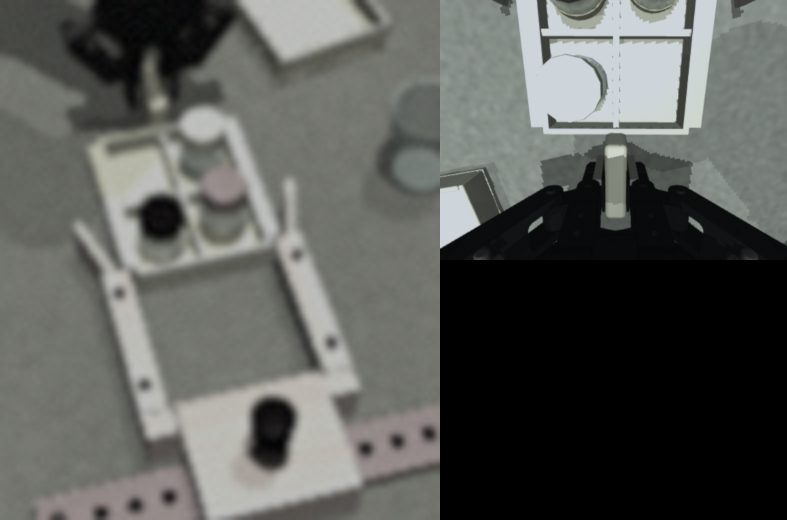

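The nose (crop (125,272)–(277,240)) is entering centred between the rails at (118,275) and (290,240), with jars upright and only drag force. I continue.

Emit:
drive_tool:
  targets:
    - [1,2,0,0,0]
    - [1,6,0,0,0]
    - [1,12,0.1,0,0]
    - [1,19,0.1,0,0]
    - [1,26,0.2,0,0]
    - [1,33,0.2,0,0]
    - [1,40,0.3,0,0]
    - [1,47,0.4,0,0]
    - [1,54,0.4,0,0]
    - [1,61,0.5,0,0]
    - [1,67,0.5,0,0]
    - [1,70,0.5,0,0]

```text
clock: 7.65
position: [577.4, 47.3, 16.5]
ee_rot: [-0.615, 0.788, -0.001, 0.002]
contact_force: [0.9, 6.1, 5.6]
gripper_width: 13.1
grasp_force: 59.1
```

```bash
python3 - <<'E'
from h import *
s=arm.read_state(); print(s["contact_force"],s["wrist_torque"])
w=arm.get_image("wrist"); i=arm.get_image("side"); cv2.imwrite("pics/w5.png",w); cv2.imwrite("pics/side5.png",i)
A=cv2.resize(i[180:280,210:320],None,fx=3.6,fy=3.6,interpolation=cv2.INTER_CUBIC)
B=cv2.resize(w,(400,300));B=cv2.copyMakeBorder(B,0,A.shape[0]-300,0,0,cv2.BORDER_CONSTANT)
cv2.imwrite("pics/c5.png",np.hstack([A,B]))
E
```

```text
[0.86653754 6.05519562 5.62416328] [ 1.68559385 -0.05153825 -0.07103831]
```

View pics/c5.png

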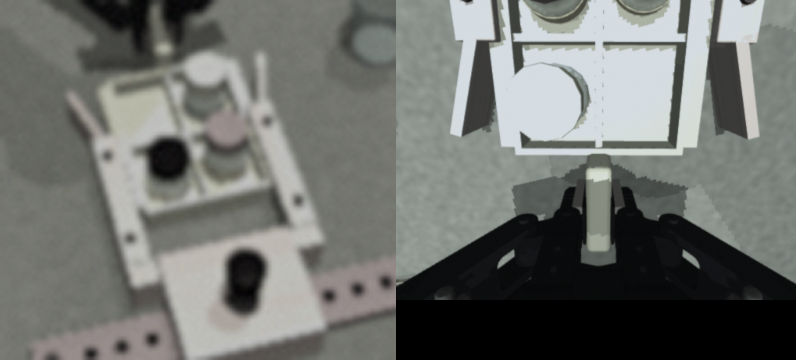

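The tray is well inside, flanges under the lips and jars upright. About 45 mm is left.

Emit:
drive_tool:
  targets:
    - [1,2,0,0,0]
    - [1,6,0,0,0]
    - [1,12,0.1,0,0]
    - [1,19,0.1,0,0]
    - [1,26,0.2,0,0]
    - [1,32,0.2,0,0]
    - [1,36,0.3,0,0]
    - [1,38,0.3,0,0]
    - [1,39,0.3,0,0]
    - [1,40,0.3,0,0]

```text
clock: 8.75
position: [567.5, 8.9, 16.5]
ee_rot: [-0.615, 0.788, -0.001, 0.002]
contact_force: [1.8, 6.5, 6.7]
gripper_width: 13.1
grasp_force: 59.2
```

Emit:
drive_tool:
  targets:
    - [1,1,0,0,0]
    - [1,2,0,0,0]
    - [1,3,0,0,0]
    - [1,4,0,0,0]
    - [1,5,0,0,0]
    - [1,5,0,0,0]

```text
clock: 9.35
position: [566.3, 4.0, 16.5]
ee_rot: [-0.615, 0.788, -0.001, 0.002]
contact_force: [1.7, 5.7, 5.9]
gripper_width: 12.9
grasp_force: 59.1
```

Emit:
drive_tool:
  targets:
    - [1,1,0,0,0]
    - [1,2,0,0,0]
    - [1,3,0,0,0]
    - [1,4,0,0,0]
    - [1,4,0,0,0]

```text
clock: 9.85
position: [566.9, 2.2, 16.5]
ee_rot: [-0.615, 0.788, -0.001, 0.004]
contact_force: [2.5, 12.4, 4.8]
gripper_width: 13.6
grasp_force: 58.9
```

Emit:
drive_tool:
  targets:
    - [1,1,0,0,0]
    - [1,2,0,0,0]
    - [1,3,0,0,0]
    - [1,3,0,0,0]

```text
clock: 10.25
position: [567.0, 2.1, 16.7]
ee_rot: [-0.615, 0.788, -0.001, 0.006]
contact_force: [3.4, 25.6, 3.7]
gripper_width: 13.0
grasp_force: 59.0
```

```bash
python3 - <<'E'
from h import *
i=arm.get_image("side"); cv2.imwrite("pics/side6.png",i); w=arm.get_image("wrist"); cv2.imwrite("pics/w6.png",w)
A=cv2.resize(i[180:280,210:320],None,fx=4,fy=4,interpolation=cv2.INTER_CUBIC)
B=cv2.resize(w,(350,262));B=cv2.copyMakeBorder(B,0,A.shape[0]-262,0,0,cv2.BORDER_CONSTANT)
cv2.imwrite("pics/c6.png",np.hstack([A,B]))
E
```

```text
(no output)
```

View pics/c6.png

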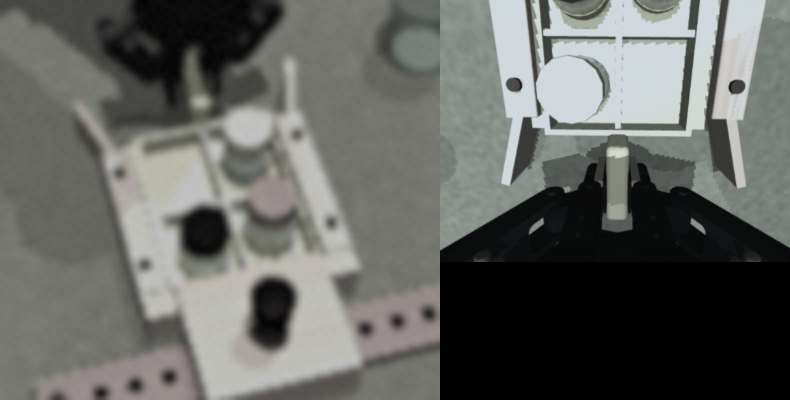

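The tray's nose is at the stop plate (crop (180,285)–(330,260)), the jars are upright, and a solid 25 N reaction confirms it is home. I relax, release and lift.

Emit:
drive_tool:
  targets:
    - [1,-2,0,0,0]
    - [1,-4,0,0,0]
    - [-0.2,-4,0,0,0]
    - [-0.2,-4,0,0,0]
    - [-0.2,-4,0,0,0]
    - [-0.2,-4,0,0,0]
    - [-0.2,-4,0,-10,0]
    - [-0.2,-4,0,-35,0]
    - [-0.2,-4,0,-75,0]
    - [-0.2,-4,0,-115,0]
    - [-0.2,-4,0,-155,0]
    - [-0.2,-4,0,-155,0]

```text
clock: 11.55
position: [567.5, 0.5, 177.7]
ee_rot: [-0.616, 0.788, -0.004, 0.006]
contact_force: [1.0, 0.3, -0.3]
gripper_width: 51.2
grasp_force: 0.0
```

```bash
python3 - <<'E'
from h import *
s=arm.read_state(); M=R.from_quat(s["ee_rot"]).as_matrix(); print(s["position"],M.round(3).tolist())
v=np.r_[s["position"],s["ee_rot"]]; i=arm.get_image("wrist"); cv2.imwrite("pics/w7.png",i)
c=cam("wrist",dict(position=v[:3],ee_rot=v[3:]))
dark=(i.max(2)<60).astype(np.uint8); n,l,st,ce=cv2.connectedComponentsWithStats(dark)
for k in range(1,n):
    if st[k,4]>60: print(st[k],ce[k].round(1),ray(c,ce[k],86).round(1))
print("expected knob px",proj(c,[[513,-194.5,86],[538.5,-92,54]]))
E
```

```text
[5.67451999e+02 4.97313230e-01 1.77729117e+02] [[-0.242, -0.97, 0.014], [-0.97, 0.242, 0.002], [-0.005, -0.013, -1.0]]
[274  11  41  46 848] [298.1  32.9] [[ 514.2 -104.1   86. ]]
[427 100  22 108 292] [437.2 151.6] [[428.8   1.4  86. ]]
[446 106   4  77 223] [447.7 141.6] [[420.5  -4.3  86. ]]
[    0   233   512   151 39054] [258.3 334. ] [[601.8 134.1  86. ]]
expected knob px [[ 269.36247648 -127.53483089]
 [ 267.29936637   65.00075646]]
```

Emit:
drive_tool:
  targets:
    - [-0.2,30,1,0,0]
    - [-0.2,70,3,0,0]
    - [-0.2,110,4,0,0]
    - [-0.2,145,5,0,0]
    - [-0.2,150,5,0,0]
    - [-0.2,150,5,0,0]
    - [-0.2,150,5,0,0]

```text
clock: 12.3
position: [522.4, -143.5, 169.9]
ee_rot: [-0.615, 0.788, 0.0, -0.0]
contact_force: [0.2, 0.2, -0.5]
gripper_width: 50.9
grasp_force: 0.0
```

```bash
python3 - <<'E'
from h import *
s=arm.read_state(); M=R.from_quat(s["ee_rot"]).as_matrix(); print(s["position"],M.round(3).tolist())
i=arm.get_image("wrist"); cv2.imwrite("pics/w8.png",i); c=cam("wrist",s)
dark=(i.max(2)<60).astype(np.uint8); n,l,st,ce=cv2.connectedComponentsWithStats(dark)
for k in range(1,n):
    if st[k,4]>60: print(st[k],ce[k].round(1),ray(c,ce[k],86).round(1))
print("expected knob px",proj(c,[[513,-194.5,86]]))
cs=cam("side"); a=cv2.imread("pics/side6.png")
E
```

```text
[ 522.39065049 -143.54194466  169.90866706] [[-0.243, -0.97, -0.001], [-0.97, 0.243, 0.0], [0.0, 0.001, -1.0]]
[ 237  102   39   41 1209] [256.1 122.1] [[ 510.3 -197.6   86. ]]
[137 111   9  10  67] [140.9 115.5] [[ 589.2 -222.1   86. ]]
[160 112   9   9  64] [164.  115.8] [[ 573.2 -217.9   86. ]]
[183 112   9   9  64] [187.  115.8] [[ 557.2 -213.8   86. ]]
[322 113   9   9  65] [326.1 117.1] [[ 460.7 -188.8   86. ]]
[345 113   9  10  67] [349.1 117.2] [[ 444.7 -184.7   86. ]]
[368 113  10  10  68] [372.2 117.5] [[ 428.6 -180.5   86. ]]
[ 261  191   35   37 1025] [277.3 209. ] [[ 510.5 -128.9   86. ]]
[214 199  30  15  86] [230.7 203.1] [[ 544.5 -142.5   86. ]]
[    0   232   512   152 39086] [258.2 334. ] [[553.8 -17.5  86. ]]
expected knob px [[253.44599169 127.24631847]]
```

View pics/w8.png

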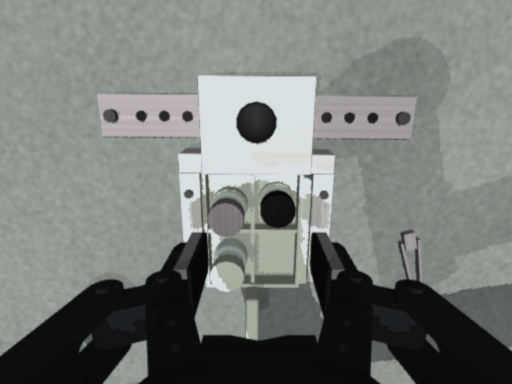

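The knob is at (256,122) on the plate, centred between the rail's end holes (110,116) and (403,118). The tray is home with its three jars upright, and the handle is free at (252,310). I position over the knob and descend.

Emit:
drive_tool:
  targets:
    - [-0.2,30,-1,0,0]
    - [-0.2,55,-1.5,0,0]
    - [-0.2,55,-1.5,20,0]
    - [-0.2,55,-1.5,55,0]
    - [-0.2,55,-1.5,85,0]
    - [-0.2,55,-1.5,100,0]
    - [-0.2,55,-1.5,110,0]
    - [-0.2,55,-1.5,110,0]
    - [-0.2,55,-1.5,110,0]

```text
clock: 13.25
position: [511.4, -197.3, 60.9]
ee_rot: [-0.616, 0.788, -0.0, 0.0]
contact_force: [-0.4, 0.2, -0.1]
gripper_width: 51.2
grasp_force: 0.0
```

```bash
python3 - <<'E'
from h import *
s=arm.read_state(); print(s["position"],s["contact_force"]); i=arm.get_image("side"); w=arm.get_image("wrist")
A=cv2.resize(i[170:300,200:330],(520,520),interpolation=cv2.INTER_CUBIC); B=cv2.resize(w,(280,210));B=cv2.copyMakeBorder(B,0,310,0,0,cv2.BORDER_CONSTANT)
cv2.imwrite("pics/c9.png",np.hstack([A,B]))
E
```

```text
[ 511.40706507 -197.3485675    60.91379683] [-0.41908119  0.18332995 -0.11082794]
```

View pics/c9.png

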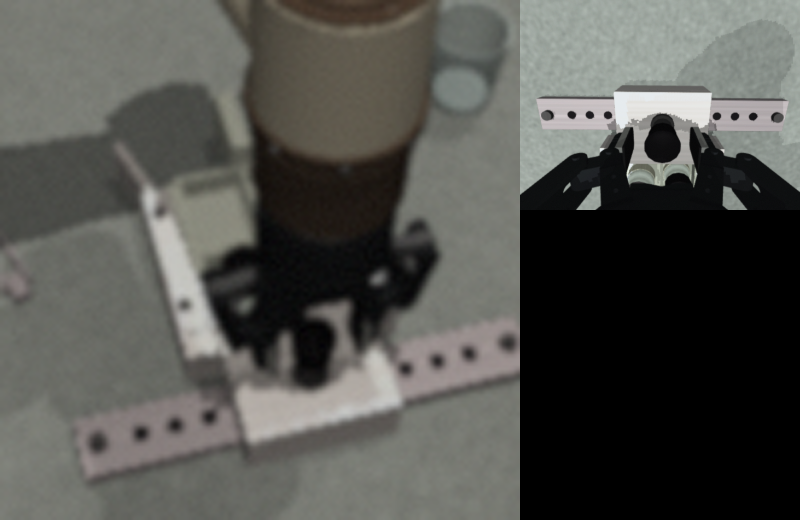

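The knob (crop (316,345); wrist inset (662,140)) is centred between the fingers. I close.

Emit:
drive_tool:
  targets:
    - [1,0,0,0,0]
    - [1,0,0,0,0]
    - [1,0,0,0,0]
    - [1,0,0,0,0]
    - [1,0,0,0,0]

```text
clock: 13.85
position: [511.0, -197.8, 61.5]
ee_rot: [-0.615, 0.788, -0.001, 0.0]
contact_force: [-1.6, 1.6, 5.9]
gripper_width: 26.9
grasp_force: 58.5
```

Emit:
drive_tool:
  targets:
    - [1,0,0,-2,0]
    - [1,0,0,-4,0]
    - [1,0,0,-6,0]
    - [1,0,0,-8,0]
    - [1,0,0,-10,0]
    - [1,0,0,-12,0]
    - [1,0,0,-14,0]
    - [1,0,0,-14,0]

```text
clock: 14.65
position: [510.8, -197.7, 74.4]
ee_rot: [-0.615, 0.788, -0.0, 0.0]
contact_force: [4.0, -1.5, -7.1]
gripper_width: 26.4
grasp_force: 59.4
```

Emit:
drive_tool:
  targets:
    - [1,0,0,-1,0]
    - [1,0,0,-2,0]
    - [1,0,0,-3,0]
    - [1,0,0,-4,0]
    - [1,0,0,-4,0]

```text
clock: 15.15
position: [510.7, -197.7, 77.8]
ee_rot: [-0.615, 0.788, -0.0, 0.0]
contact_force: [5.6, -1.6, -12.8]
gripper_width: 26.7
grasp_force: 60.2
```

Emit:
drive_tool:
  targets:
    - [1,0,0,-1,0]
    - [1,0,0,-2,0]
    - [1,0,0,-2,0]
    - [1,0,0,-2,0]

```text
clock: 15.55
position: [510.6, -197.6, 78.0]
ee_rot: [-0.615, 0.789, 0.0, 0.0]
contact_force: [8.7, -2.8, -21.2]
gripper_width: 26.4
grasp_force: 60.8
```

```bash
python3 - <<'E'
from h import *
s=arm.read_state(); print(s["position"],s["contact_force"],s["gripper_width"])
i=arm.get_image("side"); w=arm.get_image("wrist")
A=cv2.resize(i[170:300,200:330],(390,390),interpolation=cv2.INTER_CUBIC); B=cv2.resize(w[100:],(400,222));B=cv2.copyMakeBorder(B,0,390-222,0,0,cv2.BORDER_CONSTANT)
cv2.imwrite("pics/c10.png",np.hstack([A,B]))
E
```

```text
[ 510.58992283 -197.62988719   77.99485553] [  8.73490249  -2.79654967 -21.20694603] 26.371551320711806
```

The last step moved the knob only 0.2 mm while the force rose 8 N, so it is held at its stop without slipping. I hand in.

```bash
python3 -c "
from bench import arm
print(arm.job_done())"
```

```text
the job is handed in; nothing more can be done
None
```

The tray is home against the back stop and released with its jars upright when last viewed, and I handed in at about 15.7 s still holding the index plunger up against its stop (16.5 mm of tool rise, 21 N, no slip); I viewed 11 pictures against the limit of 10.

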